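Brush the offcuts off the specimen cutting bed and hang the brush up

ROBOT

A 6-joint arm with a two-finger parallel gripper is mounted at the origin on the work surface. World frame = base frame: x ahead of the robot, y to its left, z up, the work surface at z = 0. Lengths are in m, angles in rad, forces in N, time in s.
With the tool pointing down it reaches from about 0.225 to 0.875 m from the base axis. Payload 3.4 kg.
Tool frame: the origin (TCP) lies on the mounting face of the last link; the fingertips stand 173 mm ahead of it and the grasp point (between the pads) lies 155 mm ahead of it; z points along the fingers, y is the line along which they close (so a half turn about z gives the same grasp; the last joint's range is limited). The gripper opens to 85 mm and grips with 20 to 120 N. Pads are 22 mm wide; open, the fingers measure 114 mm over their backs; the gripper's body (76 mm by 85 mm) begins 54 mm behind the grasp point. The pads swing forward as they close: fully open they stand 13 mm farther back than shut.
Start: joints at [-1.456, 0.276, 1.505, -0, 1.361, -0.121], TCP at [0.134, -0.559, 0.405] pointing down, gripper open.
Joint ranges: [-2.89, 2.89], [-0.75, 2.08], [0.22, 2.7], [-1.18, 4.32], [0.11, 2.71], [-2.7, 2.7]. Speed limits (rad/s): [2.57, 2.57, 3.14, 3.14, 3.14, 3.14].

INTERFACE

Orientations are given as a unit quaternion [w, x, y, z].
In Python, from rig import manip gives the robot as it stands.
- The arm moves only by the tool carry_out, never from a script. Its arguments are lists of equal length, an entry for each row: "linear": the shift along the world's x, y, z each as a share of 500 mm, from -1 to 1, a list of three; "angular": the turn, a rotation vector about the world's x, y, z each as a share of 0.08 rad, from -1 to 1, a list of three; "hand": the opening, from 0 (shut) to 1 (fully open). In form: {"linear": [[x, y, z], ...], "angular": [[rx, ry, rz], ...], "hand": [hand, ...]}. A call has 1 to 8 rows; each row shifts and turns the commanded pose from where the row before left it; what a row does not reach is not made up. A row lasts 1/12 s, in which the tool goes at most 41.7 mm and 7.16 degrees, less where a joint would pass 70% of its speed; a pose out of reach is approached as far as the arm can. A call with a number of a shift or a turn outside -1 to 1 is refused whole. A call with a gripper value outside its range is refused whole. The fingers move at their own pace and stop on an object; "force" is the grip in N (left out, the last holds). Time passes only in rows, so rows that do not move let the fingers close. It gives the time, the measured TCP pose, the force, the opening and the grip force at its end, in the units of the state.
- manip.get_state(): the state, without advancing time (a new reading comes with each control period).
- manip.get_image(name): name is "scene" or "top" or "wrist"; returns the picture (384x512x3 uint8, red, green, blue); there is no depth.
- manip.camera_params(name): a dict with "fx", "fy", "cx", "cy" (pixels), "view" (4x4, takes a point from world to camera coordinates); the wrist camera has in their place "hand_eye" (4x4, takes a point from camera to tool coordinates, whose origin is the TCP and whose axes are the flange's). Camera axes: x right, y down, z forward; pixel columns grow to the right and rows downward; lengths in m; the calibration is good to about 2 mm. A picture is of the moment at which its call begins: read the wrist's pose just before it. camera_params takes no time and is no camera call.
- manip.sign_off(): hands the job in; it is judged then, once.
The state is a dict: "clock": time; "qpos": joint angles; "qd": joint speeds; "effort": joint torques, N m; "position": TCP position; "ee_rot": TCP orientation; "contact_force": force on the tool from outside, world axes, zero at the start; "moment": the same for the moment, N m; "width": finger opening in m; "gripper_force": force on a finger pad.
Only numpy, scipy, OpenCV 4.12 (cv2) and the standard library are available. Lean on these libraries where they do the work, as an engineer would, in place of code of your own. Each camera call takes 0.05 s, during which the arm holds its last target. There are 200 camera calls.

TASK

Take the brush and use it to sweep all four scrap offcuts off the black cutting bed into the yellow tray along its front edge; do not touch the offcuts with the gripper, and leave the red specimen sitting in the vise and the things on the bench as they are. Then hang the brush by the eye in its handle on the peg of the stand and let go, so that it hangs freely at rest.

Things in the scene. Friction and masses are not known exactly. Their poses are not given: they have to be found in the camera images.
- brush: hand brush, 110-225 g, standing on stiff grey bristles 36 (x) x 70 mm (y), z 0 to 28 mm; wooden block 38 x 72 mm, z 28 to 45; flat handle 20 (x) x 32 mm (y), z 45 to 105, above it the blue eye plate, top at z 138. Origin: centre of the bristles' underside, z up the handle. Same either way round. Grip it from above at about z 105, fingers closing along y; it sweeps along its x.
- brush_eye (a point): centre of the 22 mm round hole in the blue eye plate at the top of the brush handle (plate 20 mm along x, 32 mm along y, z 104 to 138 mm), 121 mm above the bristles' underside; axes as the brush, hole along x
- bed: fixed cutting bed. Origin: centre of its underside on the bench. Black plate 130 (x) x 240 mm (y), top at z 45 mm, no lip at front (x -65 mm, where the tray lies) and rear. Side fences 14 mm high, inner faces at y +-114 mm. A vise on its middle line leaves two lanes, 92 mm wide, centred on y -68 and +68 mm; two offcuts lie in each, centres at x -45 to +5 mm.
- bed_top (a point): centre of the plate's upper face, 45 mm above the bench; axes as the bed. Here stands the vise: grey rail y +-22 mm, x -63 to +55 mm, 20 mm high, with jaws up to 40 mm above the plate; its black knob at the rear reaches x +79 mm, 43 mm above the plate, y +-13 mm
- tray (a point): centre of the inner floor of the yellow tray, part of the bed, 120 mm towards its -x; axes as the bed. Inside 100 (x) x 230 mm (y), walls 5 mm; floor 5 mm and rim 36 mm above the bench, 9 mm below the plate's top. Its rear wall stands against the plate's front edge: what is pushed over the edge drops in.
- stand: fixed stand. Origin: on the bench under the peg. Base plate x -35 to +65, y +-40, 8 mm thick; upright at x 40 to 54 mm, 178 mm tall. A steel peg 6 mm thick runs level, 175 mm above the bench, from the upright towards -x as far as x -28 mm, then rises 5 mm to its red tip at x -35 mm. Nothing is above it.
- peg (a point): point on the peg's centre line above the stand's origin, 175 mm above the bench; the peg runs along the stand's x, its free tip to -x
- specimen: red specimen puck 29 mm across, 16 mm tall, loose between the vise jaws on the rail (its underside 65 mm above the bench); must stay there. Origin: centre of underside
- jar: amber jar 52 mm across, 75 mm tall, standing beyond the bed; a bystander. Origin: centre of underside
- slide_case: blue slide case 44 x 80 x 32 mm beyond the bed; a bystander. Origin: centre of underside
- scrap1: scrap offcut on the bed: aluminium block 22 x 18 mm, 16 mm tall; 10 to 56 g. Origin: centre of underside
- scrap2: scrap offcut on the bed: brass L-shaped offcut 22 x 20 mm over all, 16 mm tall; 10 to 56 g. Origin: centre of underside
- scrap3: scrap offcut on the bed: orange resin hexagonal stub 24 mm across corners, 18 mm tall; 10 to 56 g. Origin: centre of underside
- scrap4: scrap offcut on the bed: copper block 20 x 16 mm, 18 mm tall; 10 to 56 g. Origin: centre of underside
Things that resemble listed ones, but are neither listed nor needed, are in the scene too. Leave any pink, purple or turquoise look-alike of the brush alone.

How it is judged:
By the outcome, as a careful person would: the job done as asked, in the order asked, and still so for the second after the job is handed in, with the robot touching nothing.
It also fails if it takes over 69 s, if anything falls off the work surface, if the arm or the gripper's body presses on something with over 40 N, if the wrist force passes 120 N, or if a joint passes its speed limit or range.

## Working session

There is one attempt and no reset: what is moved stays moved. The work goes in short steps, Python scripts to look and compute and a tool call to move; the robot and the scene stay as the last step left them, time stands still between calls to the robot, and variables do not carry over. Pictures are saved under pics/ and viewed, at most 10 in all, crops included, and the job is handed in when it is done.

Besides the shell and the picture viewer there is one more tool, called after ">>>" as name(argument=value, ...) on one line, values as JSON. carry_out: Moves the arm, as the interface text tells. Its arguments: {"type":"object","properties":{"linear":{"type":"array"},"angular":{"type":"array"},"hand":{"type":"array"},"force":{"type":"number"}},"required":["linear","angular","hand"]}

```bash
mkdir -p pics
cat > h.py <<'E'
import numpy as np, cv2
from rig import manip
from scipy.spatial.transform import Rotation as R
def snap(n,f):
    im=manip.get_image(n); cv2.imwrite('pics/'+f,im[:,:,::-1]); return im
def ray(n,u,v,st=None):
    p=manip.camera_params(n)
    d=np.array([(u-p['cx'])/p['fx'],(v-p['cy'])/p['fy'],1.])
    if n=='wrist':
        q=st['ee_rot'];Rt=R.from_quat([q[1],q[2],q[3],q[0]]).as_matrix();H=np.array(p['hand_eye'])
        return Rt@H[:3,3]+np.array(st['position']),Rt@H[:3,:3]@d
    V=np.array(p['view']);return -V[:3,:3].T@V[:3,3],V[:3,:3].T@d
def onz(n,u,v,z,st=None):
    o,d=ray(n,u,v,st);return o+d*(z-o[2])/d[2]
def proj(n,P):
    p=manip.camera_params(n);V=np.array(p['view']);c=V[:3,:3]@np.array(P)+V[:3,3]
    return np.array([p['fx']*c[0]/c[2]+p['cx'],p['fy']*c[1]/c[2]+p['cy']])
def tri(rays):
    A=np.zeros((3,3));b=np.zeros(3)
    for o,d in rays:
        d=d/np.linalg.norm(d);M=np.eye(3)-np.outer(d,d);A+=M;b+=M@o
    return np.linalg.solve(A,b)
E
python3 - <<'E'
from h import *
a=snap('top','top.png');b=snap('scene','scene.png')
s=manip.get_state();print(s)
for n in('top','scene'):
    p=manip.camera_params(n);print(n,p['fx'],ray(n,256,192))
E
```

```text
{'clock': 0.1, 'qpos': array([-1.45599696e+00,  2.76538015e-01,  1.50603719e+00, -1.13099534e-05,
        1.36067663e+00, -1.21006999e-01]), 'qd': array([-0.0001803 , -0.00124427, -0.00302301, -0.00144243,  0.00098955,
        0.00148853]), 'effort': array([ 1.15480601e-03, -4.17701232e+01, -2.46405083e+01, -2.63591046e-04,
        5.76964550e-03, -2.75922943e-06]), 'position': array([ 0.13430228, -0.55889872,  0.40391018]), 'ee_rot': array([-8.29600450e-04,  9.93056987e-01,  1.17631344e-01, -2.95471184e-06]), 'contact_force': array([1.04666471, 1.00045834, 0.10271629]), 'moment': array([-0.00498154, -0.00844226, -0.01322816]), 'gripper_force': 0.0, 'width': 0.08528821719700751}
top 436.1673009996715 (array([ 0.38636215, -0.06920081,  1.19715018]), array([ 0.16972674, -0.01367228, -0.98551864]))
scene 374.5479599411702 (array([ 1.09408932, -0.20519284,  0.95600086]), array([-0.52546073,  0.16126256, -0.83542524]))
```

View pics/top.png

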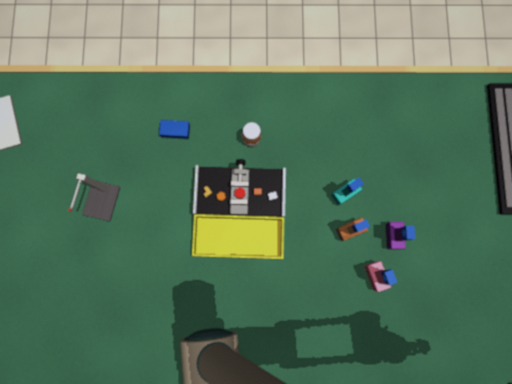

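View pics/scene.png

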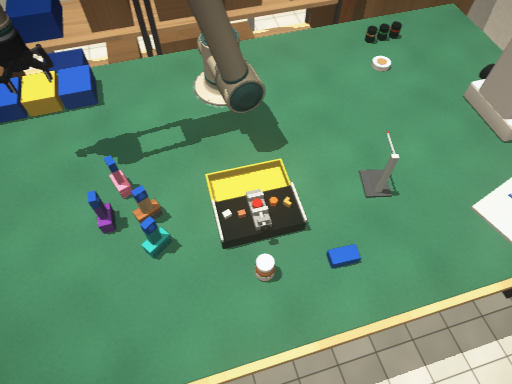

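The top view shows the bed at about (240,192), the tray at (238,237), the wooden (orange) brush at (353,229), the jar at (251,132), the slide case at (175,129) and the stand at (95,195). The scene view shows the same brush at (147,208). Its turquoise, purple and pink look-alikes stand nearby.

Run:
```python
from h import *
t=cv2.imread('pics/top.png');s=cv2.imread('pics/scene.png')
A=cv2.resize(t[140:280,50:290],(800,467),interpolation=cv2.INTER_CUBIC);cv2.imwrite('pics/c1.png',A)
B=cv2.resize(t[165:300,325:425],(400,540),interpolation=cv2.INTER_CUBIC)
C=cv2.resize(s[150:260,80:180],(400,440),interpolation=cv2.INTER_CUBIC)
cv2.imwrite('pics/c2.png',np.hstack([B,np.vstack([C,np.zeros((100,400,3),np.uint8)])]))
def blobs(n,im,lo,hi,amin=10):
    m=cv2.inRange(cv2.cvtColor(im,cv2.COLOR_BGR2HSV),lo,hi)
    k,l,st,c=cv2.connectedComponentsWithStats(m)
    for i in range(1,k):
        if st[i,4]>=amin: print(n,st[i],c[i].round(1),cv2.minAreaRect(np.argwhere(l==i)[:,::-1].astype(np.float32)))
print('blue');blobs('top',t,(105,150,80),(125,255,255));blobs('scene',s,(105,150,80),(125,255,255))
print('yel');blobs('top',t,(24,150,100),(34,255,255),100);blobs('scene',s,(24,150,100),(34,255,255),100)
print('orange');blobs('top',t,(3,120,80),(20,255,255));blobs('scene',s,(3,120,80),(20,255,255))
```

```text
blue
top [159 120  30  17 459] [173.8 128.1] ((173.68482971191406, 128.0428009033203), (29.31779670715332, 15.594572067260742), 3.5763344764709473)
top [349 178  14  13 100] [355.6 184.1] ((355.4599914550781, 184.28001403808594), (7.800000190734863, 13.200000762939453), 53.13010025024414)
top [354 220  15  11  91] [361.3 225.4] ((361.3766784667969, 225.8287811279297), (7.613974094390869, 13.572736740112305), 65.55604553222656)
top [403 226  12  14 140] [409.  232.3] ((408.5, 232.5), (13.0, 11.0), 90.0)
top [383 270  14  15 143] [389.6 276.7] ((389.1120910644531, 277.0948791503906), (14.70632266998291, 11.161048889160156), 66.80140686035156)
scene [  6   0  45  18 686] [26.9  7.3] ((28.0, 8.5), (17.0, 44.0), 90.0)
scene [49 31 13  8 50] [55.3 35.1] ((54.56756591796875, 34.4054069519043), (6.5759596824646, 12.165525436401367), 80.53767395019531)
scene [  48   49   49   60 1860] [72.8 78.6] ((71.05769348144531, 78.78846740722656), (58.050376892089844, 39.81157684326172), 78.69007110595703)
scene [10 77  9 15 84] [15.2 82.4] ((14.0, 84.0), (14.0, 8.0), 90.0)
scene [  0  83  26  39 634] [
[... 4244 characters left out ...]
  9   9  63] [241.4 213. ] ((241.41177368164062, 213.14707946777344), (7.761139392852783, 8.00367546081543), 75.96376037597656)
scene [255 267  19  10  69] [263.8 272.8] ((263.6416320800781, 272.0460510253906), (18.34407615661621, 8.23730754852295), 6.709837436676025)
scene [499 287  13   5  19] [505.3 288.7] ((504.9310607910156, 288.8275451660156), (1.4855626821517944, 12.62728214263916), 68.19859313964844)
scene [323 319  93  31 112] [366.5 334.7] ((368.9500427246094, 333.8499755859375), (0.9486808180809021, 96.76569366455078), 71.56504821777344)
scene [221 380  11   4  11] [226.  381.4] ((225.95001220703125, 381.35003662109375), (0.6324552893638611, 10.435516357421875), 71.56504821777344)
```

View pics/c1.png

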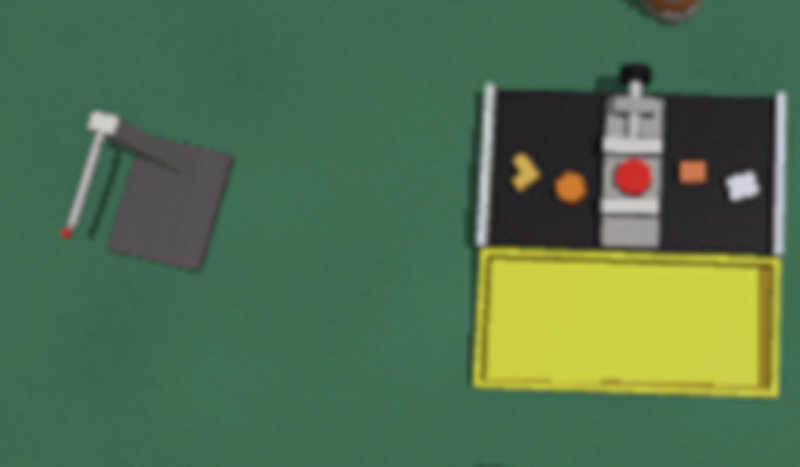

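View pics/c2.png

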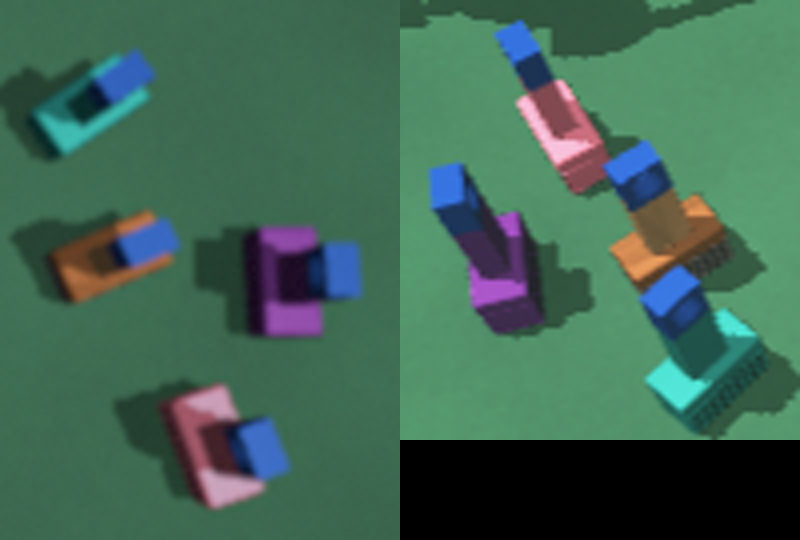

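The crops show the stand's red tip at top-view px (70,210) and its upright top at (81,177). The bed's plate spans px x 197–283, with two offcuts in each lane. The brush block's corners are near (337,229), (344,240) and (363,218), and the blue eye plate is on top of it.

Run:
```python
from h import *
c1=lambda u,v:(50+(u+.5)/3.333-.5,140+(v+.5)/3.333-.5)
T=lambda u,v,z:onz('top',u,v,z)
b=lambda u,v:(325+u/4,165+v/4)
print('brush block corners',*[T(*b(*p),.045).round(4) for p in((50,258),(75,300),(152,213))])
print('eye top',*[T(*b(*p),.138).round(4) for p in((118,238),(165,220),(180,245),(130,266))])
# tri of eye top centre: scene top face corners in crop(right): (605,165),(640,142),(657,165),(620,185) -> offset
sc=lambda u,v:(80+(u-400)/4,150+v/4)
print('tri eye top c',tri([ray('top',*b(148,242)),ray('scene',*sc(632,163))]).round(4))
cs={'rl':(486,92),'fl':(481,247),'rr':(782,95),'fr':(778,252)}
for k,p in cs.items(): print('fence',k,T(*c1(*p),.059).round(4))
for k,p in {'tfl':(474,386),'tfr':(778,395),'trl':(478,250),'trr':(780,257)}.items(): print('tray rim',k,T(*c1(*p),.036).round(4))
print('specimen',T(*c1(633,177),.081).round(4),'knob rear',T(*c1(635,68),.085).round(4))
for k,p,z in (('brass',(525,172),.061),('hex',(570,187),.063),('cop',(693,172),.063),('alu',(743,186),.061)): print(k,T(*c1(*p),z).round(4))
print('tip',T(*c1(67,233),.18).round(4),'upr',T(*c1(103,123),.178).round(4),'base',*[T(*c1(*p),.008).round(4) for p in((232,155),(200,270),(109,247))])
t=tri([ray('top',*c1(67,233)),ray('scene',388.5,132.5)]);print('tri tip',t.round(4))
s=cv2.imread('pics/scene.png');hs=cv2.cvtColor(s,cv2.COLOR_BGR2HSV)
for n in('top','scene'):
  im=cv2.cvtColor(cv2.imread(f'pics/{n}.png'),cv2.COLOR_BGR2HSV)
  m=((im[...,0]<6)|(im[...,0]>172))&(im[...,1]>110)&(im[...,2]>80)
  k,l,st,c=cv2.connectedComponentsWithStats(m.astype(np.uint8))
  print(n,[(c[i].round(1),st[i,4]) for i in range(1,k) if st[i,4]>1 and (c[i][1]<240 and (60<c[i][0]<260 if n=='top' else c[i][1]>110))])
print(T(251,132,.075),T(174,128,.032))
```

```text
brush block corners [ 0.4846 -0.3002  0.045 ] [ 0.4571 -0.3157  0.045 ] [ 0.5145 -0.3688  0.045 ]
eye top [ 0.4889 -0.3233  0.138 ] [ 0.4999 -0.3524  0.138 ] [ 0.4847 -0.3608  0.138 ] [ 0.4719 -0.3299  0.138 ]
tri eye top c [ 0.4867 -0.3419  0.1359]
fence rl [0.6493 0.0769 0.059 ]
fence fl [0.5242 0.0779 0.059 ]
fence rr [ 0.6472 -0.1607  0.059 ]
fence fr [ 0.5206 -0.1559  0.059 ]
tray rim tfl [0.4166 0.0837 0.036 ]
tray rim tfr [ 0.4099 -0.1563  0.036 ]
tray rim trl [0.5246 0.0832 0.036 ]
tray rim trr [ 0.5193 -0.1592  0.036 ]
specimen [ 0.5765 -0.042   0.081 ] knob rear [ 0.6628 -0.0432  0.085 ]
brass [0.5839 0.0442 0.061 ]
hex [0.5715 0.0082 0.063 ]
cop [ 0.5837 -0.0891  0.063 ]
alu [ 0.5728 -0.1287  0.061 ]
tip [0.5191 0.3543 0.18  ] upr [0.5987 0.3353 0.178 ] base [0.6071 0.2935 0.008 ] [0.5111 0.3146 0.008 ] [0.53   0.3905 0.008 ]
tri tip [0.5195 0.3556 0.1779]
top [(array([239.4, 192.4]), np.int32(92)), (array([ 69.5, 209.5]), np.int32(4))]
scene [(array([387.5, 131.5]), np.int32(4)), (array([122.8, 184.2]), np.int32(170)), (array([256.7, 202.6]), np.int32(82))]
[ 0.74254482 -0.07157335  0.075     ] [0.76750294 0.14269028 0.032     ]
```

>>> carry_out(linear=[[0.064,0.0394,0],[0.064,0.0394,0],[0.064,0.0394,0],[0.064,0.0394,0],[0.064,0.0394,0],[0.064,0.0394,0],[0.064,0.0394,0],[0.064,0.0394,0]], angular=[[0,0,0.25],[0,0,0.25],[0,0,0.25],[0,0,0.25],[0,0,0.25],[0,0,0.25],[0,0,0.25],[0,0,0.25]], hand=[1,1,1,1,1,1,1,1])

```text
clock: 0.77
position: [0.3916, -0.4002, 0.4044]
ee_rot: [-0.0, 0.98, 0.197, -0.0]
contact_force: [0.4, -0.3, 1.0]
width: 0.0852
gripper_force: 0.0
```

>>> carry_out(linear=[[0.064,0.0394,0],[0.064,0.0394,0],[0.064,0.0394,0],[0,0,0],[0,0,0]], angular=[[0,0,0.1],[0,0,0],[0,0,0],[0,0,0],[0,0,0]], hand=[1,1,1,1,1])

```text
clock: 1.18
position: [0.4877, -0.3411, 0.4039]
ee_rot: [-0.0, 0.979, 0.202, -0.0]
contact_force: [-1.0, -0.1, 0.4]
width: 0.0858
gripper_force: 0.0
```

Run:
```python
from h import *
s=manip.get_state();w=snap('wrist','w1.png');snap('top','t1.png')
print(s['clock'],s['position'],s['ee_rot'],s['contact_force'])
q=s['ee_rot'];M=R.from_quat([q[1],q[2],q[3],q[0]]).as_matrix();print('tool y ang',np.degrees(np.arctan2(M[1,1],M[0,1])),M[:,2])
hs=cv2.cvtColor(w,cv2.COLOR_RGB2HSV);m=cv2.inRange(hs,(105,140,60),(125,255,255))
k,l,st,c=cv2.connectedComponentsWithStats(m)
for i in range(1,k):
    if st[i,4]>60:
        r=cv2.minAreaRect(np.argwhere(l==i)[:,::-1].astype(np.float32));print(st[i],r);print(cv2.boxPoints(r).round(1).tolist());print([onz('wrist',*p,.138,s).round(4) for p in cv2.boxPoints(r)],onz('wrist',*c[i],.138,s).round(4))
```

```text
1.1833 [ 0.48770157 -0.34105977  0.40393764] [-4.43837501e-04  9.79304268e-01  2.02392461e-01 -4.94350448e-04] [-0.96940558 -0.11690252  0.4111183 ]
tool y ang -66.64622166034256 [-1.14789774e-03  6.69198310e-04 -9.99999117e-01]
[ 273   38   55   40 1620] ((300.3494567871094, 57.817405700683594), (31.122047424316406, 53.934814453125), 79.11447143554688)
[[270.8999938964844, 47.599998474121094], [323.8999938964844, 37.400001525878906], [329.79998779296875, 68.0], [276.79998779296875, 78.19999694824219]]
[array([ 0.5874, -0.3098,  0.138 ]), array([ 0.6062, -0.3383,  0.138 ]), array([ 0.5915, -0.3502,  0.138 ]), array([ 0.572, -0.321,  0.138])] [ 0.5893 -0.3297  0.138 ]
[ 232  176   44   37 1489] ((253.5, 193.99998474121094), (42.99999237060547, 35.99999237060547), -0.0)
[[232.0, 212.0], [232.0, 176.0], [275.0, 176.0], [275.0, 212.0]]
[array([ 0.4722, -0.3297,  0.138 ]), array([ 0.4982, -0.3191,  0.138 ]), array([ 0.5106, -0.3478,  0.138 ]), array([ 0.4851, -0.3594,  0.138 ])] [ 0.4912 -0.3391  0.138 ]
[ 349  234   51   45 1159] ((375.7930908203125, 256.0172424316406), (46.79522705078125, 33.98224639892578), 21.801406860351562)
[[347.79998779296875, 263.1000061035156], [360.3999938964844, 231.60000610351562], [403.79998779296875, 248.89999389648438], [391.20001220703125, 280.5]]
[array([ 0.4682, -0.4307,  0.138 ]), array([ 0.4964, -0.4264,  0.138 ]), array([ 0.4967, -0.4649,  0.138 ]), array([ 0.4681, -0.4707,  0.138 ])] [ 0.4831 -0.4474  0.138 ]
[ 252  309   25   54 1195] ((264.3812255859375, 335.75689697265625), (23.861709594726562, 53.08442306518555), 3.012787342071533)
[[251.10000610351562, 361.6000061035156], [253.89999389648438, 308.6000061035156], [277.70001220703125, 309.8999938964844], [274.8999938964844, 362.8999938964844]]
[array([ 0.3461, -0.3996,  0.138 ]), array([ 0.3989, -0.3794,  0.138 ]), array([ 0.4057, -0.3982,  0.138 ]), array([ 0.3532, -0.4197,  0.138 ])] [ 0.3761 -0.3987  0.138 ]
```

View pics/w1.png

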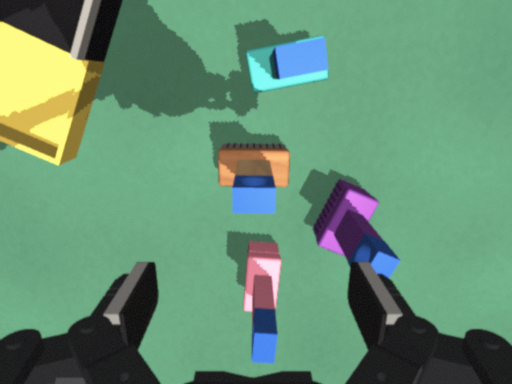

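The wrist view shows our brush at (254,175), square to the gripper, with its blue top face at rows ~187–212 and columns 232–276. The pink and purple look-alikes are clear of it.

Run:
```python
from h import *
s=manip.get_state()
w=cv2.imread('pics/w1.png');print(w[170:218:2,254].tolist())
for v in(186,188,212.5): print(v,onz('wrist',254,v,.138,s).round(4))
c=onz('wrist',254,200,.138,s);print(c)
print('block top left/right',onz('wrist',219,187,.045,s),onz('wrist',289,187,.045,s),onz('wrist',254,150,.045,s))
print('tri',tri([ray('wrist',254,200,s),ray('top',325+148/4,165+242/4),ray('scene',80+232/4,150+163/4)]))
```

```text
[[69, 96, 119], [68, 95, 118], [71, 90, 110], [109, 67, 52], [150, 81, 45], [160, 87, 47], [161, 87, 50], [155, 81, 43], [123, 67, 37], [233, 137, 82], [249, 159, 96], [249, 162, 98], [249, 160, 97], [248, 158, 95], [248, 158, 95], [249, 160, 95], [249, 159, 95], [249, 160, 97], [248, 157, 93], [248, 158, 95], [248, 159, 96], [239, 158, 96], [149, 170, 108], [131, 171, 109]]
186 [ 0.4956 -0.3384  0.138 ]
188 [ 0.4942 -0.339   0.138 ]
212.5 [ 0.4764 -0.3467  0.138 ]
[ 0.48559278 -0.34272837  0.138     ]
block top left/right [ 0.45385178 -0.31768064  0.045     ] [ 0.48205445 -0.38363127  0.045     ] [ 0.50316786 -0.33554752  0.045     ]
tri [ 0.48611942 -0.34226347  0.13612772]
```

>>> carry_out(linear=[[-0.0038,-0.003,-0.06],[0,0,-0.06],[0,0,-0.06],[0,0,-0.05],[0,0,-0.04],[0,0,-0.018],[0,0,0],[0,0,0]], angular=[[0,0,0],[0,0,0],[0,0,0],[0,0,0],[0,0,0],[0,0,0],[0,0,0],[0,0,0]], hand=[1,1,1,1,1,1,1,1])

```text
clock: 1.95
position: [0.4839, -0.3448, 0.2611]
ee_rot: [0.0, 0.98, 0.2, -0.0]
contact_force: [0.4, -0.3, 0.5]
width: 0.0854
gripper_force: 0.0
```

>>> carry_out(linear=[[0,0,0],[0,0,0],[0,0,0],[0,0,0],[0,0,0],[0,0,0],[0,0,0],[0,0,0]], angular=[[0,0,0],[0,0,0],[0,0,0],[0,0,0],[0,0,0],[0,0,0],[0,0,0],[0,0,0]], hand=[0,0,0,0,0,0,0,0], force=80)

```text
clock: 2.62
position: [0.4847, -0.344, 0.2616]
ee_rot: [0.001, 0.98, 0.201, 0.0]
contact_force: [-0.5, 1.0, 6.3]
width: 0.0311
gripper_force: 79.1
```

>>> carry_out(linear=[[0,0,0.03],[0,0,0.06],[0,0,0.06],[0,0,0.06],[0,0,0.03],[0,0,0]], angular=[[0,0,0],[0,0,0],[0,0,0],[0,0,0],[0,0,0],[0,0,0]], hand=[0,0,0,0,0,0])

```text
clock: 3.12
position: [0.4852, -0.3445, 0.3845]
ee_rot: [0.003, 0.98, 0.201, 0.002]
contact_force: [-0.2, -0.3, -1.1]
width: 0.0309
gripper_force: 79.4
```

>>> carry_out(linear=[[0.0357,0.0588,0],[0.0357,0.0588,0],[0.0357,0.0588,0],[0.0357,0.0588,0],[0.0357,0.0588,0],[0.0357,0.0588,0],[0.0357,0.0588,0],[0.0357,0.0588,0]], angular=[[0,0,-0.675],[0,0,-0.675],[0,0,-0.675],[0,0,-0.675],[0,0,-0.675],[0,0,-0.675],[0,0,-0.675],[0,0,-0.675]], hand=[0,0,0,0,0,0,0,0])

```text
clock: 3.78
position: [0.6275, -0.107, 0.3782]
ee_rot: [-0.0, 1.0, -0.015, -0.002]
contact_force: [0.9, -0.2, -1.8]
width: 0.0312
gripper_force: 79.4
```

>>> carry_out(linear=[[0,0,0],[0,0,0],[0,0,0]], angular=[[0,0,0],[0,0,0],[0,0,0]], hand=[0,0,0])

```text
clock: 4.03
position: [0.6268, -0.1087, 0.3788]
ee_rot: [0.0, 1.0, -0.014, -0.002]
contact_force: [-0.4, -0.4, -1.3]
width: 0.0314
gripper_force: 79.8
```

Run:
```python
from h import *
s=manip.get_state();w=snap('wrist','w2.png');t=snap('top','t2.png');sc=snap('scene','s2.png')
print(s['clock'],s['position'],s['ee_rot'],s['contact_force'],s['width'])
q=s['ee_rot'];M=R.from_quat([q[1],q[2],q[3],q[0]]).as_matrix();print('tool y ang',np.degrees(np.arctan2(M[1,1],M[0,1])),M[:,2])
a=cv2.resize(t[130:280,160:320],(426,400),interpolation=cv2.INTER_CUBIC);b=cv2.resize(w,(373,280))
o=np.zeros((400,799,3),np.uint8);o[:,:426]=a;o[:280,426:]=b;cv2.imwrite('pics/m2.png',o[:,:,::-1])
```

```text
4.0333 [ 0.62680242 -0.10870364  0.37881513] [ 7.42949432e-05  9.99906543e-01 -1.35495528e-02 -1.81896575e-03] [-0.40367353 -0.39032505 -1.28882083] 0.031370277907795056
tool y ang -91.5526938545007 [-3.63960484e-03 -9.92836549e-05 -9.99993372e-01]
```

View pics/m2.png

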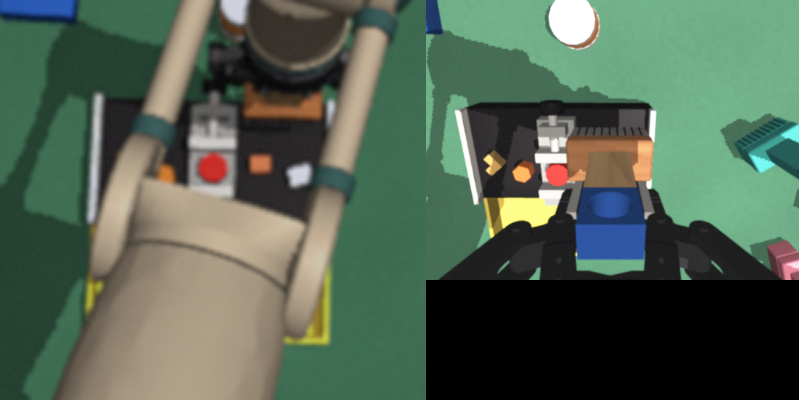

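The wrist view shows the brush held squarely over the right lane's rear, with the copper and aluminium offcuts ahead of it. Next I lower it and sweep.

>>> carry_out(linear=[[0,0,-0.03],[0,0,-0.04],[0,0,-0.04],[0,0,-0.02],[0,0,-0.01],[0,0,0],[0,0,0]], angular=[[0,0,0],[0,0,0],[0,0,0],[0,0,0],[0,0,0],[0,0,0],[0,0,0]], hand=[0,0,0,0,0,0,0])

```text
clock: 4.77
position: [0.6274, -0.1092, 0.3114]
ee_rot: [0.0, 1.0, -0.014, 0.0]
contact_force: [0.4, 0.1, -1.2]
width: 0.0309
gripper_force: 79.7
```

>>> carry_out(linear=[[0,0,-0.006],[-0.016,0.0004,0],[-0.024,0.0005,0],[-0.024,0.0005,0],[-0.024,0.0005,0],[-0.024,0.0005,0],[-0.024,0.0005,0],[-0.024,0.0005,0]], angular=[[0,0,0],[0,0,0],[0,0,0],[0,0,0],[0,0,0],[0,0,0],[0,0,0],[0,0,0]], hand=[0,0,0,0,0,0,0,0])

```text
clock: 5.43
position: [0.5463, -0.1069, 0.3085]
ee_rot: [0.0, 1.0, -0.014, 0.001]
contact_force: [-0.3, 0.3, -1.6]
width: 0.0312
gripper_force: 79.8
```

>>> carry_out(linear=[[-0.024,0.0005,0],[-0.024,0.0005,0],[-0.024,0.0005,0],[-0.024,0.0005,0],[-0.024,0.0005,0],[-0.02,0.0005,0],[0,0,0],[0,0,0]], angular=[[0,0,0],[0,0,0],[0,0,0],[0,0,0],[0,0,0],[0,0,0],[0,0,0],[0,0,0]], hand=[0,0,0,0,0,0,0,0])

```text
clock: 6.1
position: [0.4769, -0.1055, 0.308]
ee_rot: [0.0, 1.0, -0.014, 0.0]
contact_force: [1.0, -0.0, -1.4]
width: 0.031
gripper_force: 79.8
```

>>> carry_out(linear=[[0,0,0.04],[0,0,0.06],[0,0,0.04],[0.05,0.044,0],[0.06,0.053,0],[0.06,0.053,0],[0.06,0.053,0],[0.06,0.053,0]], angular=[[0,0,0],[0,0,0],[0,0,0],[0,0,0],[0,0,0],[0,0,0],[0,0,0],[0,0,0]], hand=[0,0,0,0,0,0,0,0])

```text
clock: 6.77
position: [0.6242, 0.024, 0.3777]
ee_rot: [0.0, 1.0, -0.014, 0.001]
contact_force: [1.1, -1.2, -1.1]
width: 0.0308
gripper_force: 79.7
```

>>> carry_out(linear=[[0.017,0.009,0],[0,0,0],[0,0,0]], angular=[[0,0,0.07],[0,0,0],[0,0,0]], hand=[0,0,0])

```text
clock: 7.02
position: [0.6313, 0.0273, 0.3769]
ee_rot: [0.0, 1.0, -0.011, -0.001]
contact_force: [0.3, -0.5, -1.6]
width: 0.0312
gripper_force: 80.0
```

Run:
```python
from h import *
s=manip.get_state();w=snap('wrist','w3.png');t=snap('top','t3.png');sc=snap('scene','s3.png')
print(s['clock'],s['position'],s['ee_rot'],s['contact_force'],s['width'])
a=cv2.resize(sc[140:260,180:340],(426,320),interpolation=cv2.INTER_CUBIC);b=cv2.resize(w,(373,280))
o=np.zeros((320,799,3),np.uint8);o[:,:426]=a;o[:280,426:]=b;cv2.imwrite('pics/m3.png',o[:,:,::-1])
```

```text
7.0167 [0.63129105 0.02730368 0.37686445] [ 3.21222636e-04  9.99942483e-01 -1.06963658e-02 -7.17965236e-04] [ 0.27304239 -0.53178106 -1.58218259] 0.031151697460622917
```

View pics/m3.png

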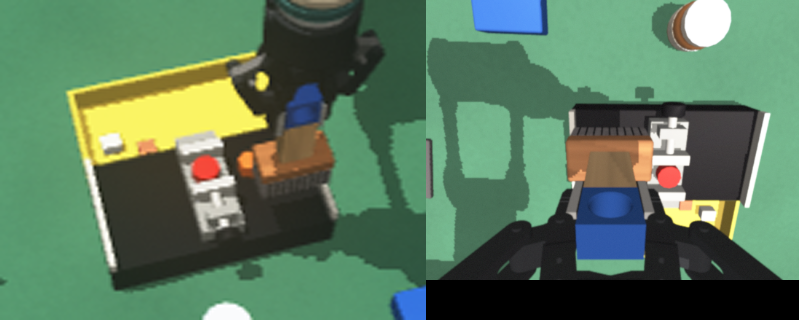

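The copper and aluminium offcuts are now in the tray, at about (147,147) and (111,142) in the left panel. The right lane is empty and the specimen is still in place. Now the left lane.

>>> carry_out(linear=[[0,0,-0.03],[0,0,-0.04],[0,0,-0.04],[0,0,-0.02],[0,0,-0.008],[0,0,0],[0,0,0]], angular=[[0,0,0],[0,0,0],[0,0,0],[0,0,0],[0,0,0],[0,0,0],[0,0,0]], hand=[0,0,0,0,0,0,0])

```text
clock: 7.75
position: [0.6309, 0.0266, 0.3097]
ee_rot: [0.0, 1.0, -0.012, 0.001]
contact_force: [-0.0, 0.1, -0.9]
width: 0.0312
gripper_force: 79.9
```

>>> carry_out(linear=[[-0.008,0,0],[-0.016,0.0004,0],[-0.024,0.0005,0],[-0.024,0.0005,0],[-0.024,0.0005,0],[-0.024,0.0005,0],[-0.024,0.0005,0],[-0.024,0.0005,0]], angular=[[0,0,0],[0,0,0],[0,0,0],[0,0,0],[0,0,0],[0,0,0],[0,0,0],[0,0,0]], hand=[0,0,0,0,0,0,0,0])

```text
clock: 8.42
position: [0.5456, 0.0288, 0.3097]
ee_rot: [0.0, 1.0, -0.011, 0.001]
contact_force: [0.1, -0.1, -1.1]
width: 0.031
gripper_force: 80.0
```

>>> carry_out(linear=[[-0.024,0.0005,0],[-0.024,0.0005,0],[-0.024,0.0005,0],[-0.024,0.0005,0],[-0.024,0.0005,0],[-0.016,0.0005,0],[0,0,0],[0,0,0]], angular=[[0,0,0],[0,0,0],[0,0,0],[0,0,0],[0,0,0],[0,0,0],[0,0,0],[0,0,0]], hand=[0,0,0,0,0,0,0,0])

```text
clock: 9.08
position: [0.4786, 0.0302, 0.309]
ee_rot: [0.0, 1.0, -0.011, 0.001]
contact_force: [-0.1, -0.5, -1.2]
width: 0.0315
gripper_force: 79.9
```

>>> carry_out(linear=[[0,0,0.04],[0,0,0.06],[0,0,0.06],[0,0.05,0.022],[0,0.074,0],[0,0.074,0],[0,0.074,0],[0,0.074,0]], angular=[[0,0,0],[0,0,0],[0,0,0],[0,0,0],[0,0,-0.35],[0,0,-0.35],[0,0,-0.35],[0,0,-0.35]], hand=[0,0,0,0,0,0,0,0])

```text
clock: 9.75
position: [0.4793, 0.2049, 0.4]
ee_rot: [-0.0, 0.998, -0.068, 0.001]
contact_force: [0.5, -0.9, 0.0]
width: 0.0311
gripper_force: 80.0
```

>>> carry_out(linear=[[0,0.074,0],[0,0.074,0],[0,0.074,0],[0,0.074,0],[0.003,0.026,0],[0,0,0],[0,0,0],[0,0,0]], angular=[[0,0,-0.35],[0,0,-0.35],[0,0,-0.35],[0,0,-0.21],[0,0,0],[0,0,0],[0,0,0],[0,0,0]], hand=[0,0,0,0,0,0,0,0])

```text
clock: 10.42
position: [0.4805, 0.3634, 0.3994]
ee_rot: [0.001, 0.993, -0.118, -0.0]
contact_force: [0.2, -0.6, -1.1]
width: 0.0313
gripper_force: 80.0
```

Run:
```python
from h import *
s=manip.get_state();w=snap('wrist','w4.png');t=snap('top','t4.png');sc=snap('scene','s4.png')
print(s['clock'],s['position'],s['ee_rot'],s['contact_force'],s['width'])
q=s['ee_rot'];M=R.from_quat([q[1],q[2],q[3],q[0]]).as_matrix();print('tool y ang',np.degrees(np.arctan2(M[1,1],M[0,1])),M[:,2])
b=cv2.resize(sc[100:260,200:420],(412,300),interpolation=cv2.INTER_CUBIC);a=cv2.resize(t[140:280,50:290],(412,240),interpolation=cv2.INTER_CUBIC)
o=np.zeros((580,800,3),np.uint8);o[:300,:412]=b;o[300:540,:412]=a;o[:384,412:]=w[:,62:450];cv2.imwrite('pics/m4.png',o[:,:,::-1])
```

```text
10.4167 [0.48053927 0.36335621 0.39935507] [ 8.06833443e-04  9.93055712e-01 -1.17642147e-01 -1.63408188e-04] [ 0.23559075 -0.58131311 -1.12481505] 0.031338215653487544
tool y ang -103.51208549486995 [-5.14382105e-04 -1.56401374e-03 -9.99998645e-01]
```

View pics/m4.png

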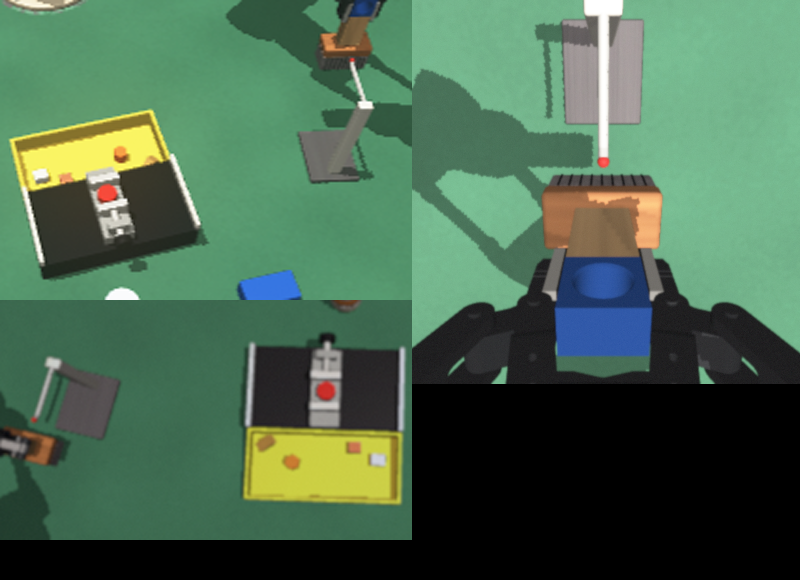

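All four offcuts are in the tray: lower-left panel at (265,442), (291,462), (353,447) and (377,459). The red specimen is in place. In the wrist view the peg runs straight ahead of the eye, with its tip at (253,162) and the hole at (253,282).

Run:
```python
from h import *
s=manip.get_state();w=cv2.imread('pics/w4.png')
P=np.array(s['position']);q=s['ee_rot'];M=R.from_quat([q[1],q[2],q[3],q[0]]).as_matrix()
# peg edges at a few rows
for v in (40,80,120,145):
    r=w[v,225:285].astype(int).min(1);k=np.where(r>150)[0]+225;u=(k.min()+k.max())/2
    print(v,k.min(),k.max(),onz('wrist',u,v,.175,s).round(4), 'tool y off',((onz('wrist',u,v,.175,s)-P)@M[:,1]).round(4))
hs=cv2.cvtColor(w,cv2.COLOR_BGR2HSV);m=((hs[...,0]<6)|(hs[...,0]>172))&(hs[...,1]>130)&(hs[...,2]>100);m[170:]=0
c=np.argwhere(m)[:,::-1];c=c[abs(c[:,0]-253)<10];print(c.mean(0),len(c))
t=cv2.cvtColor(cv2.imread('pics/t4.png'),cv2.COLOR_BGR2HSV);m=((t[...,0]<8)|(t[...,0]>172))&(t[...,1]>100)&(t[...,2]>80);m[:,90:]=0
ct=np.argwhere(m)[:,::-1];print(ct)
T0=np.array([69.5,209.5])
p=tri([ray('wrist',*c.mean(0),s),ray('top',*T0)]);print('tip tri w/top',p,'w/scene',tri([ray('wrist',*c.mean(0),s),ray('scene',387.5,131.5)]), 'all',tri([ray('wrist',*c.mean(0),s),ray('top',*T0),ray('scene',387.5,131.5)]))
# hole rim on the front face (plane at brush x +10 from TCP axis)
n=M[:,0]; f=1 if n[0]>0 else -1
o,d=ray('wrist',253,282,s); pl=P+f*n*.010; h=o+d*((pl-o)@n)/(d@n);print('hole on front face',h,'below TCP',P[2]-h[2],'lat',(h-P)@M[:,1])
```

```text
40 248 284 [0.58   0.3324 0.175 ] tool y off 0.0061
80 228 284 [0.5618 0.3422 0.175 ] tool y off 0.0009
120 228 284 [0.5409 0.3472 0.175 ] tool y off 0.0009
145 248 258 [0.5275 0.3522 0.175 ] tool y off -0.0008
[253.         161.70114943] 87
[[ 69 208]
 [ 69 209]
 [ 70 209]
 [ 69 210]
 [ 70 210]]
tip tri w/top [0.51917995 0.35426044 0.18132258] w/scene [0.51832986 0.35358037 0.18065962] all [0.51876242 0.35363574 0.18152276]
hole on front face [0.49044182 0.36122961 0.2571125 ] below TCP 0.14278226150989398 lat -0.0008369722068883725
```

>>> carry_out(linear=[[0,0,-0.04],[0,0,-0.05],[0,0,-0.04],[0,0,-0.02],[0,0,-0.01],[0,0,0],[0,0,0]], angular=[[0,0,0],[0,0,0],[0,0,0],[0,0,0],[0,0,0],[0,0,0],[0,0,0]], hand=[0,0,0,0,0,0,0])

```text
clock: 11.15
position: [0.4807, 0.3641, 0.3207]
ee_rot: [-0.0, 0.993, -0.118, 0.001]
contact_force: [-0.3, 0.8, -0.2]
width: 0.0311
gripper_force: 80.1
```

>>> carry_out(linear=[[0.018,-0.0043,0],[0.018,-0.0043,0],[0.018,-0.0043,0],[0,0,0],[0,0,0]], angular=[[0,0,0],[0,0,0],[0,0,0],[0,0,0],[0,0,0]], hand=[0,0,0,0,0])

```text
clock: 11.57
position: [0.5082, 0.3575, 0.3199]
ee_rot: [-0.0, 0.993, -0.118, 0.0]
contact_force: [-0.1, -0.2, -1.4]
width: 0.0311
gripper_force: 80.1
```

Run:
```python
from h import *
s=manip.get_state();w=snap('wrist','w5.png');t=snap('top','t5.png');sc=snap('scene','s5.png')
print(s['clock'],s['position'],s['ee_rot'],s['contact_force'],s['width'])
b=cv2.resize(sc[90:200,340:430],(360,440),interpolation=cv2.INTER_CUBIC)
o=np.zeros((440,800,3),np.uint8);o[:,:360]=b;o[:384,360:]=w[:,36:476];cv2.imwrite('pics/m5.png',o[:,:,::-1])
```

```text
11.5667 [0.50822403 0.35748426 0.31990932] [-1.52893881e-04  9.93011632e-01 -1.18016264e-01  1.92346737e-04] [-0.05340776 -0.22505806 -1.41673352] 0.031101282305618715
```

View pics/m5.png

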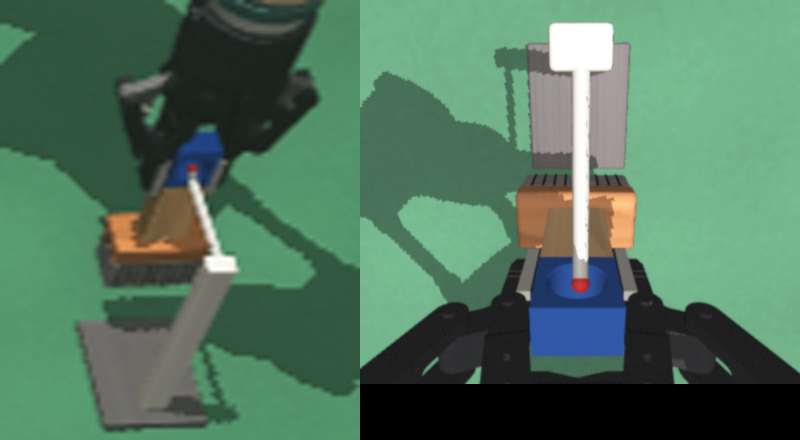

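The wrist view shows the red tip centred in the hole, at about (580,285) against the hole's centre at (577,283). I continue the insertion.

>>> carry_out(linear=[[0.0156,-0.0037,0],[0.0156,-0.0037,0],[0.0156,-0.0037,0],[0.0156,-0.0037,0],[0.0156,-0.0037,0],[0.0156,-0.0037,0],[0,0,0],[0,0,0]], angular=[[0,0,0],[0,0,0],[0,0,0],[0,0,0],[0,0,0],[0,0,0],[0,0,0],[0,0,0]], hand=[0,0,0,0,0,0,0,0])

```text
clock: 12.38
position: [0.5546, 0.3464, 0.3195]
ee_rot: [0.0, 0.993, -0.118, -0.0]
contact_force: [-0.6, 0.3, -0.7]
width: 0.0315
gripper_force: 80.1
```

>>> carry_out(linear=[[0,0,-0.004],[0,0,-0.004],[0,0,-0.004],[0,0,-0.004],[0,0,0],[0,0,0]], angular=[[0,0,0],[0,0,0],[0,0,0],[0,0,0],[0,0,0],[0,0,0]], hand=[0,0,0,0,0,0])

```text
clock: 12.88
position: [0.5538, 0.3467, 0.3115]
ee_rot: [0.0, 0.993, -0.117, -0.0]
contact_force: [0.3, -0.5, -0.5]
width: 0.031
gripper_force: 80.1
```

>>> carry_out(linear=[[0,0,-0.002],[0,0,-0.002],[0,0,0],[0,0,0]], angular=[[0,0,0],[0,0,0],[0,0,0],[0,0,0]], hand=[0,0,0,0])

```text
clock: 13.22
position: [0.554, 0.3466, 0.3097]
ee_rot: [0.0, 0.993, -0.117, -0.0]
contact_force: [1.0, 0.2, -2.1]
width: 0.0313
gripper_force: 80.1
```

>>> carry_out(linear=[[0,0,-0.002],[0,0,0],[0,0,0],[0,0,0]], angular=[[0,0,0],[0,0,0],[0,0,0],[0,0,0]], hand=[0,0,0,0])

```text
clock: 13.55
position: [0.554, 0.3466, 0.3087]
ee_rot: [0.0, 0.993, -0.117, -0.0]
contact_force: [0.5, 1.6, -1.1]
width: 0.0312
gripper_force: 80.1
```

>>> carry_out(linear=[[0,0,-0.002],[0,0,0],[0,0,0],[0,0,0]], angular=[[0,0,0],[0,0,0],[0,0,0],[0,0,0]], hand=[0,0,0,0])

```text
clock: 13.88
position: [0.554, 0.3466, 0.3077]
ee_rot: [0.0, 0.993, -0.117, -0.0]
contact_force: [0.5, 0.7, -1.0]
width: 0.0309
gripper_force: 80.1
```

>>> carry_out(linear=[[0,0,-0.002],[0,0,0],[0,0,0],[0,0,0]], angular=[[0,0,0],[0,0,0],[0,0,0],[0,0,0]], hand=[0,0,0,0])

```text
clock: 14.22
position: [0.554, 0.3467, 0.3074]
ee_rot: [-0.0, 0.993, -0.117, 0.0]
contact_force: [-0.6, -0.5, 4.2]
width: 0.0311
gripper_force: 80.7
```

Contact is felt (4 N), so I open part way first and then fully.

>>> carry_out(linear=[[0,0,0],[0,0,0],[0,0,0],[0,0,0],[0,0,0],[0,0,0],[0,0,0],[0,0,0]], angular=[[0,0,0],[0,0,0],[0,0,0],[0,0,0],[0,0,0],[0,0,0],[0,0,0],[0,0,0]], hand=[0.42,0.46,0.52,0.6,0.7,0.8,0.8,0.8])

```text
clock: 14.88
position: [0.554, 0.3467, 0.3067]
ee_rot: [0.0, 0.993, -0.117, -0.0]
contact_force: [0.1, -0.1, -0.8]
width: 0.0683
gripper_force: 0.0
```

>>> carry_out(linear=[[0,0,0],[0,0,0],[0,0,0.02],[0,0,0.04],[0,0,0.06],[0,0,0.06],[0,0,0.06],[0,0,0.06]], angular=[[0,0,0],[0,0,0],[0,0,0],[0,0,0],[0,0,0],[0,0,0],[0,0,0],[0,0,0]], hand=[0.9,0.9,0.9,0.9,0.9,0.9,0.9,0.9])

```text
clock: 15.55
position: [0.5537, 0.3465, 0.4591]
ee_rot: [-0.0, 0.993, -0.117, 0.0]
contact_force: [0.4, 0.3, -1.0]
width: 0.077
gripper_force: 0.0
```

>>> carry_out(linear=[[-0.06,0,0],[-0.06,0,0],[-0.06,0,0],[-0.06,0,0],[0,0,0],[0,0,0],[0,0,0],[0,0,0]], angular=[[0,0,0],[0,0,0],[0,0,0],[0,0,0],[0,0,0],[0,0,0],[0,0,0],[0,0,0]], hand=[0.9,0.9,0.9,0.9,0.9,0.9,0.9,0.9])

```text
clock: 16.22
position: [0.435, 0.3467, 0.457]
ee_rot: [-0.0, 0.993, -0.118, 0.001]
contact_force: [0.0, -0.2, 0.1]
width: 0.0772
gripper_force: 0.0
```

>>> carry_out(linear=[[0,0,0],[0,0,0],[0,0,0],[0,0,0],[0,0,0],[0,0,0],[0,0,0],[0,0,0]], angular=[[0,0,0],[0,0,0],[0,0,0],[0,0,0],[0,0,0],[0,0,0],[0,0,0],[0,0,0]], hand=[0.9,0.9,0.9,0.9,0.9,0.9,0.9,0.9])

```text
clock: 16.88
position: [0.434, 0.3467, 0.4567]
ee_rot: [0.0, 0.993, -0.117, -0.0]
contact_force: [-0.9, -1.1, 0.2]
width: 0.0767
gripper_force: 0.0
```

Run:
```python
from h import *
s=manip.get_state();w=snap('wrist','w6.png');t=snap('top','t6.png');sc=snap('scene','s6.png')
print(s['clock'],s['position'],s['contact_force'],s['width'])
b=cv2.resize(sc[100:240,190:430],(480,280),interpolation=cv2.INTER_CUBIC)
a=cv2.resize(t[110:280,50:290],(480,300)[:2],interpolation=cv2.INTER_CUBIC)
o=np.zeros((580,800,3),np.uint8);o[:280,:480]=b;o[280:,:480]=a;o[:240,480:]=cv2.resize(w,(320,240));cv2.imwrite('pics/m6.png',o[:,:,::-1])
```

```text
16.8833 [0.43401268 0.34665677 0.45674132] [-0.87071837 -1.12378826  0.16762494] 0.07666642939743057
```

View pics/m6.png

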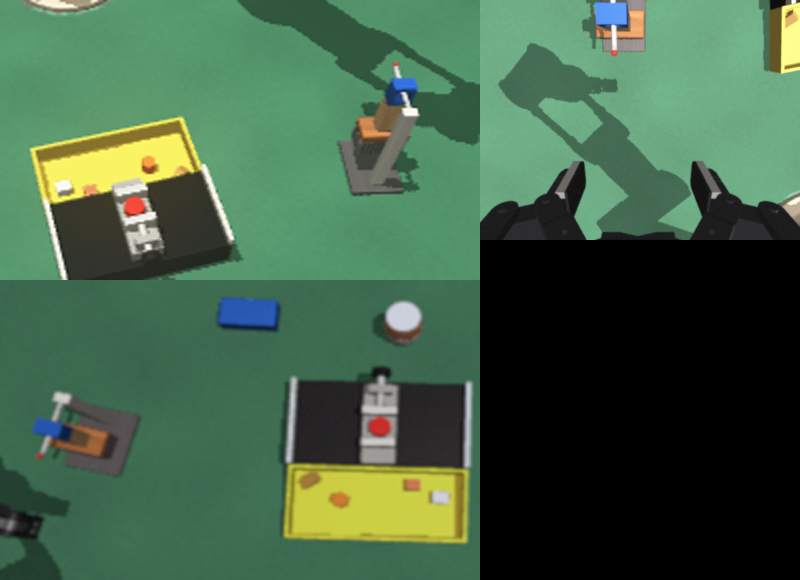

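The brush hangs by its eye on the peg: blue plate at (48,428) with the red tip beyond it at (40,456). All four offcuts are in the tray, and the specimen, jar and case have not moved. I check that the brush has come to rest before handing in.

>>> carry_out(linear=[[0,0,0],[0,0,0],[0,0,0],[0,0,0],[0,0,0],[0,0,0],[0,0,0],[0,0,0]], angular=[[0,0,0],[0,0,0],[0,0,0],[0,0,0],[0,0,0],[0,0,0],[0,0,0],[0,0,0]], hand=[0.9,0.9,0.9,0.9,0.9,0.9,0.9,0.9])

```text
clock: 17.7
position: [0.434, 0.3466, 0.4567]
ee_rot: [0.0, 0.993, -0.117, -0.0]
contact_force: [0.0, 0.4, 0.0]
width: 0.0768
gripper_force: 0.0
```

Run:
```python
from h import *
f=[manip.get_image('scene').astype(int) for _ in range(8)]
r=(slice(125,200),slice(355,405))
ref=cv2.imread('pics/s6.png')[:,:,::-1].astype(int)
print([int((abs(g-ref)[r].max(-1)>25).sum()) for g in f],[int((abs(g-f[0])[r].max(-1)>25).sum()) for g in f])
```

```text
[0, 0, 0, 0, 0, 0, 0, 0] [0, 0, 0, 0, 0, 0, 0, 0]
```

```bash
python3 -c "
from rig import manip
print(manip.sign_off())"
```

```text
the job is handed in; nothing more can be done
None
```

All four offcuts are swept into the yellow tray, the brush hangs at rest by its eye on the peg, the specimen, jar and case look unmoved in the last pictures, and the job was handed in at about 18 s.

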